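# Zero the turns counter, then start the crank bolt in the sump boss

### The arm

A 6-joint arm with a two-finger parallel gripper is mounted at the origin on the work surface. World frame = base frame: x ahead of the robot, y to its left, z up, the work surface at z = 0. Lengths are in mm, angles in rad, forces in N, time in s.
With the tool pointing down it reaches from about 275 to 1000 mm from the base axis. Payload 8.4 kg.
Tool frame: the origin (TCP) lies at the very end of the fingers, on their centre line; the grasp point (between the pads) lies 19 mm behind it; y points along the fingers, x is the direction in which the jaws open and shut, and the axes are right-handed (so a half turn about y gives the same grasp; the last joint's range is limited). The gripper opens to 85 mm and grips with 20 to 120 N. Pads are 22 mm wide; open, the fingers measure 114 mm over their backs; the gripper's body (76 mm by 85 mm) begins 54 mm behind the grasp point. The pads swing forward as they close: fully open they stand 13 mm farther back than shut.
Start: joints at [-1.135, 0.353, 1.633, -0, 1.155, -0.002], TCP at [264.966, -566.057, 231.281] pointing down, gripper open.
Joint ranges: [-2.63, 2.63], [-0.92, 2.1], [0.06, 2.66], [-1.3, 4.44], [0, 2.69], [-3.02, 3.02]. Speed limits (rad/s): [2.22, 2.22, 2.79, 3.14, 3.14, 3.14].

### API

Orientations are given as [roll, pitch, yaw] about the fixed x, y, z axes, in that order (R = Rz(yaw) Ry(pitch) Rx(roll)).
In Python, from rig import r gives the robot as it stands.
- The arm moves only by the tool servo_tool, never from a script. Its argument "motion" is a list of rows, each a list of 7 numbers: the opening, from -1 (shut) to 1 (fully open), then the shift along the tool's x, y, z in m, then the turn, a rotation vector about the tool's x, y, z in units of 10 degrees (1.0 is 10 degrees). A call has 1 to 12 rows; each row is the pose to reach, as a shift and turn from the pose commanded when the call began, along the tool's axes at that moment; what a row does not reach only later rows make up. A row lasts 1/8 s, in which the tool goes at most 62.5 mm and 10.7 degrees, less where a joint would pass 70% of its speed; a pose out of reach is approached as far as the arm can. A call with a gripper value outside its range is refused whole. The fingers move at their own pace and stop on an object; "grip_force" is the grip in N (left out, the last holds). Time passes only in rows, so rows that repeat a pose let the fingers close. It gives the time, the measured TCP pose, the force and the opening at its end, in the units of the state.
- r.sense(): the state, without advancing time (a new reading comes with each control period).
- r.grab_frame(name): name is "side" or "top" or "wrist"; returns the picture (420x560x3 uint8, red, green, blue); there is no depth.
- r.calibration(name): a dict with "fx", "fy", "cx", "cy" (pixels), "distortion" ([k1, k2, p1, p2, k3] as OpenCV has them; the pictures are not rectified), "R" (3x3) and "t" (3): a world point X has camera coordinates R X + t; the wrist camera has in their place "mount" (4x4, takes a point from camera to tool coordinates, whose origin is the TCP and whose axes are the tool frame's). Camera axes: x right, y down, z forward; pixel columns grow to the right and rows downward; lengths in mm; the calibration is good to about 2 mm. A picture is of the moment at which its call begins: read the wrist's pose just before it. calibration takes no time and is no camera call.
- r.sign_off(): hands the job in, once; it reports no verdict.
The state is a dict: "clock": time; "qpos": joint angles; "qvel": joint speeds; "joint_efforts": joint torques, N m; "eef_pos": TCP position; "tcp_rot": TCP orientation; "contact_force": force on the tool from outside, world axes, zero at the start; "wrist_torque": the same for the moment, N m; "opening": opening from 0.0 (shut) to 1.0 (fully open).
Only numpy, scipy, OpenCV 4.12 (cv2) and the standard library are available. Lean on these libraries where they do the work, as an engineer would, in place of code of your own. Each camera call takes 0.05 s, during which the arm holds its last target. There are 200 camera calls.

### The job

Zero the turns counter by twisting the knob on its top clockwise right to its stop and letting go so that it springs back. Then, by its crank, turn the bolt in the sump cover's boss backward (counter-clockwise from above) until you feel it drop into its thread, and turn it forward (clockwise) one full turn from there, no more. Finish while still gripping the crank's sleeve, holding the bolt started, and leave the other things on the bench where they are.

Things in the scene. Friction and masses are not known exactly. Their poses are not given: they have to be found in the camera images.
- casting: aluminium sump cover casting fixed to the bench, 170 x 130 mm base (x by y), 45 mm tall, with a round boss 56 mm across whose top is 56 mm above the bench; origin at the bench surface, exactly under the bolt's vertical axis
- counter: grey turns counter fixed to the bench, 80 x 70 x 42 mm, with a black knob on top; origin centre of its underside
- reset_grip (a point): point on the vertical axis of the reset knob, centre of its bar grip, 72 mm above the bench. The bar is 42 mm long along this point's x, 14 mm thick along its y, from 18 mm below to 12 mm above this point; under it a disc 44 mm across, and the counter's top 30 mm below this point
- reset_knob (a joint): angle of the reset knob in rad: 0 at rest, grows clockwise seen from above to a hard stop at 1.2; a spring (0.02 N m at rest, 0.1 N m at the stop) brings it back to 0 when released. At its stop means above 1.1 for 0.1 s; returned means below 0.1
- bolt_head (a point): point on the bolt's vertical axis at the top of its flat hex head, 3 mm above the crank arm's top face; 95 mm above the bench at the start. Its -x axis points along the crank arm to the sleeve. It falls as the bolt goes in
- bolt_turn (a joint): angle of bolt and crank in rad, grows clockwise from above (forward); starts within -0.6 to 0.6. The bolt's end rides on the thread's end: turned 0.6 to 3.1 rad backward from its start (differs each time) it falls 10 mm into the thread; it turns only about 0.4 rad further back. Forward without the drop it jams after 0.4 to 3 rad. Slight friction (0.03 N m); stays where left
- bolt_travel (a joint): how far the bolt has gone down, in m: 0 at the start, 0.010 just after the drop, then 0.010 more for each turn forward (0.020 after one turn); it moves down by its own weight (about 0.55 kg), whether or not the sleeve is held
- sleeve_grip (a point): point on the axis of the crank's upright black grip sleeve (27 mm across, 36 mm tall, 50 mm from the bolt's axis), 24 mm above its lower end and 12 mm below its upper end. The sleeve stands on the crank arm (top 92 mm above the bench at the start; 10 mm thick, up to 34 mm wide). A 10 mm pin with 16 mm cap sticks out to 41 mm above this point. See sleeve
- sleeve: the same sleeve; origin at its lower end on its axis; yaw means nothing. It spins freely and slides freely up and down its pin by 26 mm, so a gripper holding it at constant height and yaw can carry it in a circle about the bolt's axis while the bolt drops and goes in below it
- socket: steel socket, a stepped upright cylinder, 26 mm across, 36 mm tall; origin centre of underside. Bystander: leave it alone
- screwdriver: yellow-handled screwdriver lying on the bench, 170 mm long. Bystander: leave it alone
- flange_bolt: loose dark flange bolt standing on its head, 28 mm across, 45 mm tall. Bystander: leave it alone
- wrench: steel wrench lying on the bench, 180 mm long. Bystander: leave it alone
- oil_filter: white oil filter canister standing, 76 mm across, 95 mm tall. Bystander: leave it alone
- bearing_ring: steel bearing ring lying flat, 68 mm outside, 16 mm tall. Bystander: leave it alone
- parts_cup: small steel cup, 70 mm across, 60 mm tall. Bystander: leave it alone
There are look-alikes about, which are no part of the job. What is shaped like the casting but orange is not meant.

How it is judged (in metres and radians):
On the way, in this order (a step that is already met when the one before it is completed fails the run):
1. the counter's reset knob is twisted clockwise to its stop (value of joint reset_knob above 1.1 rad), for 0.1 s.
2. the knob is let go and springs back (value of joint reset_knob below 0.1 rad and contact force between the fingers and counter below 0.1 N), for 0.1 s.
3. the bolt, turned backward, drops into its thread (value of joint bolt_travel above 0.008 m and value of joint bolt_turn below 0.1 rad), for 0.05 s.
At the end, for the whole second after the job is handed in: The bolt has gone down 20 mm in all (the 10 mm drop and one turn forward) to within 2 mm, that is one turn to within 0.2 turn; it stands still (under 0.15 rad/s); the fingers still grip the sleeve with more than 2 N; the reset knob is back within 0.1 rad of rest (value of joint bolt_travel between 0.018 and 0.022 m and velocity of joint bolt_turn between -0.15 and 0.15 rad/s and contact force between the fingers and sleeve above 2 N and value of joint reset_knob below 0.1 rad); the arm keeps its last pose, push and grip.
It fails at once if a bystander is moved by more than 40 mm (distance of any of socket, screwdriver, flange_bolt, wrench, oil_filter, bearing_ring, parts_cup from where it was at the start of the episode above 0.04 m).
It also fails if it takes over 64 s, if anything falls off the work surface, if the arm or the gripper's body presses on something with over 40 N, if the wrist force passes 120 N, or if a joint passes its speed limit or range.

## Working session

There is one attempt and no reset: what is moved stays moved. The work goes in short steps, Python scripts to look and compute and a tool call to move; the robot and the scene stay as the last step left them, time stands still between calls to the robot, and variables do not carry over. Pictures are saved under pics/ and viewed, on a budget of 10 in all, crops included, one or two more only if the job needs it, and the job is handed in when it is done.

Besides the shell and the picture viewer there is one more tool, called as name([rows], argument=value, ...), one row to a line, values as JSON. servo_tool: Moves the arm, as the interface text tells. Its arguments: {"type":"object","properties":{"motion":{"type":"array","items":{"type":"array","items":{"type":"number"}}},"grip_force":{"type":"number"}},"required":["motion"]}

```bash
ls; mkdir -p pics
python3 - <<'E'
from rig import r
import cv2
for n in("top","side"):
    cv2.imwrite(f"pics/{n}0.png",r.grab_frame(n)[:,:,::-1])
    c=r.calibration(n);print(n,c)
print(r.calibration("wrist"));print(r.sense())
E
```

```text
pics
top {'fx': 395.8505665615398, 'fy': 395.8505665615398, 'cx': 280.7054261789814, 'cy': 212.18549964518112, 'distortion': array([-0.08095309,  0.        ,  0.        ,  0.        ,  0.        ]), 'R': array([[ 0.01087287, -0.99993969, -0.00155044],
       [-0.99751587, -0.01073857, -0.06961877],
       [ 0.06959792,  0.00230354, -0.99757247]]), 't': array([ -15.55716506,  550.08417646, 1145.7939192 ])}
side {'fx': 419.081399303821, 'fy': 419.081399303821, 'cx': 289.4925786810965, 'cy': 211.52087166787948, 'distortion': array([-0.01561623,  0.        ,  0.        ,  0.        ,  0.        ]), 'R': array([[-0.96858106, -0.248693  ,  0.00158644],
       [-0.14857224,  0.57350303, -0.80561813],
       [ 0.19944176, -0.78054216, -0.59243305]]), 't': array([522.88610745, 156.20764335, 948.06575177])}
{'fx': 309.869074273142, 'fy': 309.869074273142, 'cx': 277.60658477240895, 'cy': 214.72311769278275, 'distortion': array([-0.00134054,  0.        ,  0.        ,  0.        ,  0.        ]), 'mount': array([[ 9.99999334e-01, -5.71572110e-04,  1.00307746e-03,
         4.52415876e-01],
       [
[... 243 characters left out ...]
0]])}
{'clock': 0.1, 'qpos': array([-1.13537985e+00,  3.53587792e-01,  1.63404556e+00, -1.41354996e-05,
        1.15519052e+00, -2.41141589e-03]), 'qvel': array([-9.59897092e-04, -2.82361828e-03, -2.22089154e-03,  9.01450409e-05,
        6.35564253e-05,  2.31899737e-07]), 'joint_efforts': array([-1.08232045e-03, -6.06357622e+01, -3.42818928e+01, -4.52097666e-06,
        4.02624326e-03, -2.99541546e-05]), 'eef_pos': array([ 264.79720916, -565.6741388 ,  230.63726595]), 'tcp_rot': array([-1.57080628e+00,  1.23124782e-03, -1.13296273e+00]), 'contact_force': array([0.76664263, 0.10691414, 0.60690546]), 'wrist_torque': array([-0.02756616, -0.03738842, -0.0399989 ]), 'opening': 1.0029521468335099}
```

View pics/top0.png

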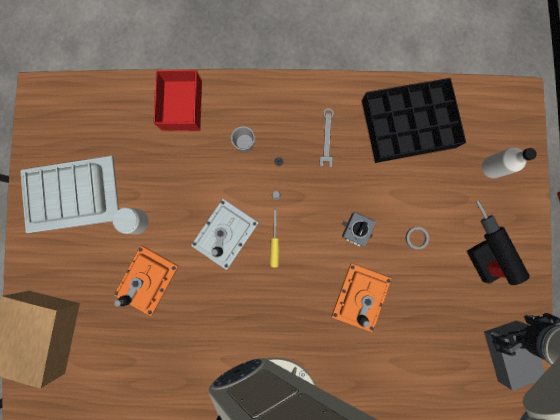

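View pics/side0.png

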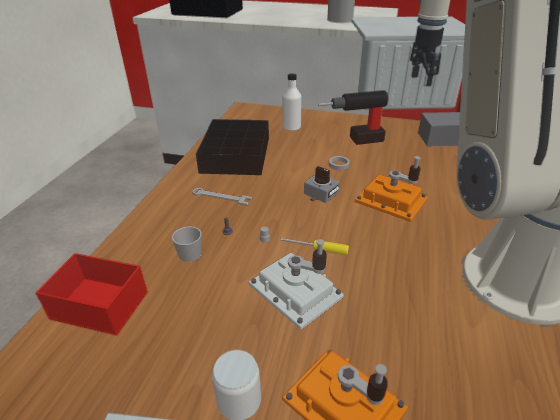

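The top view shows the grey casting with its bolt at about (221,233) and its sleeve at (217,251). The counter knob is at about (360,229). The side view agrees: casting at (296,285), counter at (322,185).

```bash
cat > h.py <<'E'
import numpy as np, cv2
from rig import r
from scipy.spatial.transform import Rotation as Ro
def cam(n,s=None):
    c=r.calibration(n); K=np.array([[c["fx"],0,c["cx"]],[0,c["fy"],c["cy"]],[0,0,1]])
    if n!="wrist": R,t=c["R"],c["t"]
    else:
        T=np.eye(4);T[:3,:3]=Ro.from_euler("xyz",s["tcp_rot"]).as_matrix();T[:3,3]=s["eef_pos"]
        M=np.linalg.inv(T@c["mount"]);R,t=M[:3,:3],M[:3,3]
    return K,c["distortion"],R,t
def cast(C,uv,z):
    K,d,R,t=C; p=cv2.undistortPoints(np.float64([[uv]]),K,d)[0,0]
    v=R.T@np.array([p[0],p[1],1]);o=-R.T@t
    return o+v*(z-o[2])/v[2]
def proj(C,X):
    K,d,R,t=C; return cv2.projectPoints(np.float64([X]),cv2.Rodrigues(R)[0],t,K,d)[0][0,0]
def shift(s,X):  # world target -> tool axes shift, m
    return Ro.from_euler("xyz",s["tcp_rot"]).as_matrix().T@(np.array(X)-s["eef_pos"])/1000
E
python3 - <<'E'
from h import *
C=cam("top");S=cam("side");s=r.sense()
k=cast(C,(360,229),84);b=cast(C,(221,233),95);sl=cast(C,(217,251),125)
print(k,b,sl)
for z,u in((84,(322,169)),(95,(296,262))):print(cast(S,u,z))
for h in (0,40,80):print(shift(s,[k[0]-h,k[1],230]))
print(Ro.from_euler("xyz",s["tcp_rot"]).as_matrix())
E
```

```text
[ 501.22855374 -230.61958626   84.        ] [485.84793756 153.60515517  95.        ] [437.3215298  158.78989463 125.        ]
[ 505.10123913 -232.41980685   84.        ]
[483.4652784  166.60286777  95.        ]
[-0.2032069   0.00088392  0.35618522]
[-0.22016602  0.00090516  0.31995833]
[-0.23712515  0.0009264   0.28373144]
[[ 4.23978091e-01 -5.31039348e-04  9.05672290e-01]
 [-9.05671608e-01  1.11088557e-03  4.23978423e-01]
 [-1.23124750e-03 -9.99999242e-01 -9.95611684e-06]]
```

servo_tool([
  [1,-0.2035,0.03,0.357,0,0,0],
  [1,-0.2035,0.03,0.357,0,0,0],
  [1,-0.2035,0.03,0.357,0,0,0],
  [1,-0.2035,0.03,0.357,0,0,0],
  [1,-0.2035,0.03,0.357,0,0,0],
  [1,-0.2035,0.03,0.357,0,0,0],
  [1,-0.2035,0.03,0.357,0,0,0],
  [1,-0.2035,0.03,0.357,0,0,0],
  [1,-0.2035,0.03,0.357,0,0,0],
])

```text
clock: 1.23
eef_pos: [501.6, -230.6, 201.0]
tcp_rot: [-1.572, 0.0, -1.132]
contact_force: [-0.1, 0.2, -0.1]
opening: 1.0
```

Run:
```python
from h import *
s=r.sense();im=r.grab_frame("wrist");cv2.imwrite("pics/w1.png",im[:,:,::-1])
print(s["clock"],s["eef_pos"],s["tcp_rot"]);C=cam("wrist",s);print(proj(C,[501,-231,84]))
```

```text
1.225 [ 501.59718033 -230.62899321  201.04665991] [-1.57150421e+00  2.46147507e-04 -1.13242833e+00]
[276.90262622 211.07302179]
```

View pics/w1.png

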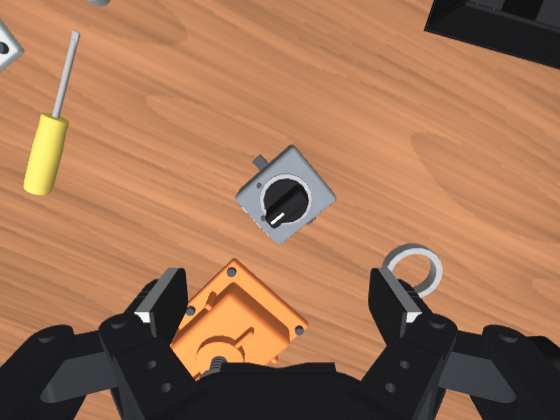

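The wrist view shows the counter with its knob at about (287,199). The bar runs from lower-left (272,221) to upper-right, so I'll measure it on an enlarged crop.

Run:
```python
import cv2
im=cv2.imread("pics/w1.png")[140:250,225:345]
im=cv2.convertScaleAbs(im,alpha=1.8,beta=25)
cv2.imwrite("pics/w1c.png",cv2.resize(im,None,fx=5,fy=5,interpolation=cv2.INTER_CUBIC))
```

```text
(no output)
```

View pics/w1c.png

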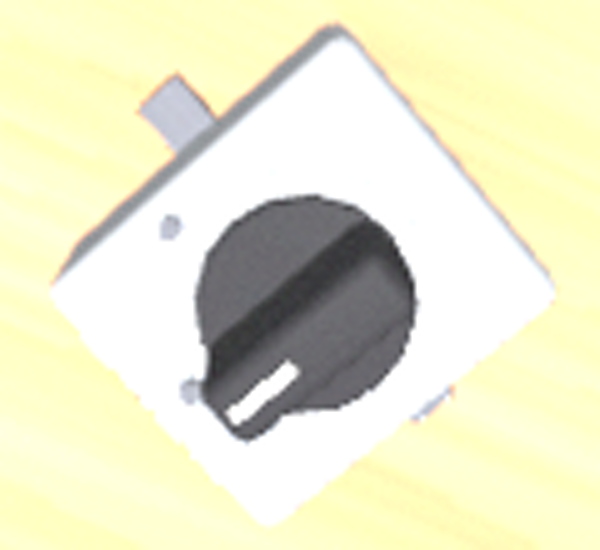

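Run:
```python
from h import *
s=r.sense();C=cam("wrist",s)
f=lambda p,z:cast(C,(225+p[0]/5,140+p[1]/5),z)
print("disc",f((307,302),54),"bar",f((315,345),84))
for a,b in(((215,385),(372,257)),((232,412),(296,368)),((282,408),(410,312))):
    d=f(b,84)-f(a,84);print(np.degrees(np.arctan2(d[1],d[0])),np.linalg.norm(d))
a,b=[(f(p,42)) for p in((55,282),(335,28))];d=b-a;print("side",np.degrees(np.arctan2(d[1],d[0])),np.linalg.norm(d))
a,b=[(f(p,42)) for p in((335,28),(552,290))];d=b-a;print("side",np.degrees(np.arctan2(d[1],d[0])),np.linalg.norm(d))
cs=[f(p,42) for p in((55,282),(335,28),(552,290),(268,525))];print("ctr",np.mean(cs,0))
print(np.degrees(s["tcp_rot"][2]))
```

```text
disc [ 506.48384336 -238.84804143   54.        ] bar [ 506.6191051  -239.38536314   84.        ]
-24.69556595843927 35.36312258804845
-29.18958334491685 13.802755398233638
-26.622292409190344 28.05385617824994
side -23.017583917482636 74.08684894936201
side -114.27181346938495 67.4884170445319
ctr [ 506.20488598 -238.21129651   42.        ]
-64.9419145467896
```

Run:
```python
from h import *
s=r.sense();print(shift(s,[506.5,-239,120]))
```

```text
[0.00933495 0.08114465 0.00125902]
```

servo_tool([
  [1,0.0093,0.0,0.001,0,-12.7,0],
  [1,0.0093,0.0,0.001,0,-12.7,0],
  [1,0.0093,0.02,0.001,0,-12.7,0],
  [1,0.0093,0.04,0.001,0,-12.7,0],
  [1,0.0093,0.06,0.001,0,-12.7,0],
  [1,0.0093,0.081,0.001,0,-12.7,0],
  [1,0.0093,0.081,0.001,0,-12.7,0],
  [1,0.0093,0.081,0.001,0,-12.7,0],
  [1,0.0093,0.081,0.001,0,-12.7,0],
  [1,0.0093,0.081,0.001,0,-12.7,0],
  [1,0.0093,0.081,0.001,0,-12.7,0],
  [1,0.0093,0.081,0.001,0,-12.7,0],
])

```text
clock: 2.78
eef_pos: [506.1, -239.8, 120.4]
tcp_rot: [-1.571, 0.0, 1.087]
contact_force: [0.5, -0.2, 0.2]
opening: 0.999
```

Run:
```python
from h import *
s=r.sense();C=cam("wrist",s);im=r.grab_frame("wrist")[:,:,::-1].copy();cv2.imwrite("pics/w2.png",im)
print(s["clock"],s["eef_pos"],s["tcp_rot"],np.degrees(s["tcp_rot"][2]),s["qpos"]);print(proj(C,[506.5,-239,84]),proj(C,[506.5,-239,54]),shift(s,[506.5,-239,59]))
```

```text
2.775 [ 506.11601127 -239.79216957  120.38338472] [-1.57084591e+00  1.62280813e-04  1.08708779e+00] 62.28554251364432 [-4.45037703e-01  3.85360132e-01  1.86847210e+00 -2.11538564e-04
  8.87717169e-01 -1.53199198e+00]
[278.95656428 244.08499385] [278.83852891 228.05218964] [8.89830171e-04 6.13832396e-02 3.15178801e-05]
```

View pics/w2.png

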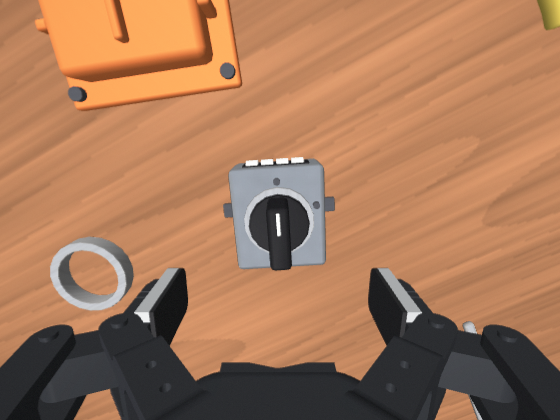

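The bar is nearly in line and close to centred under the tool: the disc is at (279,222) against a predicted (279,228). The two wrist views fit a mount bias of about 2 mm, which puts the axis at about (504.3, -239). Next I descend, grip and twist.

servo_tool([
  [1,0,0.03,0.002,0,-0.25,0],
  [1,0,0.061,0.002,0,-0.25,0],
  [1,0,0.061,0.002,0,-0.25,0],
  [-1,0,0.061,0.002,0,-0.25,0],
  [-1,0,0.061,0.002,0,-0.25,0],
  [-1,0,0.061,0.002,0,-0.25,0],
  [-1,0,0.061,0.002,0,-0.25,0],
  [-1,0,0.061,0.002,0,-0.25,0],
  [-1,0,0.061,0.002,0,-0.25,0],
  [-1,0,0.061,0.002,0,-0.25,0],
], grip_force=30)

```text
clock: 4.08
eef_pos: [505.1, -238.1, 60.0]
tcp_rot: [-1.571, 0.001, 1.128]
contact_force: [-3.4, -3.3, 5.9]
opening: 0.156
```

servo_tool([
  [-1,0,0,0,0,1,0],
  [-1,0,0,0,0,2,0],
  [-1,0,0,0,0,3,0],
  [-1,0,0,0,0,4,0],
  [-1,0,0,0,0,5,0],
  [-1,0,0,0,0,6,0],
  [-1,0,0,0,0,6.8,0],
  [-1,0,0,0,0,7.2,0],
  [-1,0,0,0,0,7.2,0],
  [-1,0,0,0,0,7.2,0],
])

```text
clock: 5.32
eef_pos: [504.4, -239.0, 60.1]
tcp_rot: [-1.574, 0.001, -0.126]
contact_force: [-6.9, -9.1, 7.8]
opening: 0.163
```

Run:
```python
from h import *
s=r.sense();print(s["eef_pos"],np.degrees(s["tcp_rot"]),s["contact_force"],s["wrist_torque"],s["opening"])
im=r.grab_frame("wrist")[180:400,180:380,::-1];cv2.imwrite("pics/w3.png",cv2.resize(im,None,fx=2.5,fy=2.5))
```

```text
[ 504.44558317 -239.01637732   60.08785077] [-9.01669460e+01  3.76690377e-02 -7.23827495e+00] [-6.85254652 -9.07415749  7.80620591] [-1.46858813  1.14054597  0.98965729] 0.1632427680516382
```

View pics/w3.png

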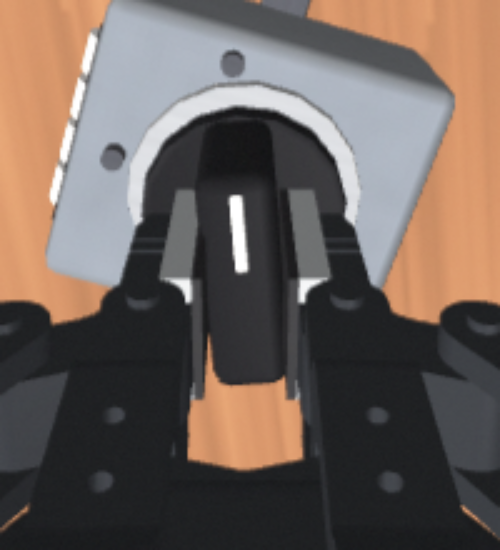

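The knob is at its stop: the reaction torque is about 1 N m and the bar has turned about 68°. Now I release it and rise.

servo_tool([
  [1,0,0,0,0,7.2,0],
  [1,0,0,0,0,7.2,0],
  [1,0,0,0,0,7.2,0],
  [1,0,0,0,0,7.2,0],
  [1,0,-0.06,0,0,7.2,0],
  [1,0,-0.12,0,0,7.2,0],
  [1,0,-0.15,0,0,7.2,0],
  [1,0,-0.15,0,0,7.2,0],
])

```text
clock: 6.38
eef_pos: [506.6, -238.1, 212.2]
tcp_rot: [-1.566, -0.003, -1.387]
contact_force: [0.0, -0.1, -0.8]
opening: 1.003
```

Run:
```python
from h import *
s=r.sense();print(s["eef_pos"],np.degrees(s["tcp_rot"]),s["contact_force"],s["opening"]);print(shift(s,[450,156,215]))
C=cam("wrist",s);print(proj(C,[504.3,-239,84]))
im=r.grab_frame("wrist")[:,:,::-1];cv2.imwrite("pics/w4.png",im)
```

```text
[ 506.6274138  -238.08315624  212.20763947] [-89.74569375  -0.1822103  -79.44334167] [ 0.03973648 -0.1087552  -0.7859526 ] 1.0032136483478724
[-0.39777668 -0.00398397  0.01654798]
[277.04289303 210.39582643]
```

View pics/w4.png

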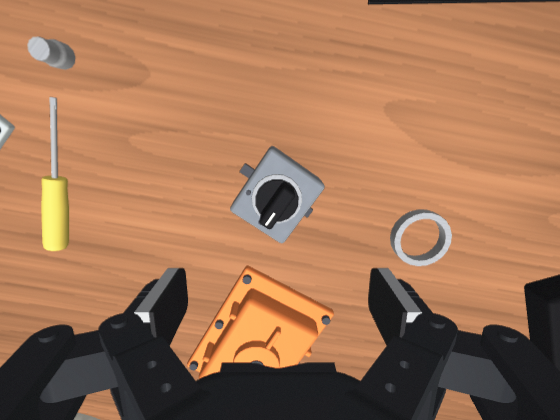

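The knob is back at rest: its bar is aligned with the body again, pivot at (277,200), with no contact. I hadn't meant the extra 72° of tool turn, but it did no harm. Now over to the crank.

servo_tool([
  [1,-0.06,-0.005,0.0165,0,0,0],
  [1,-0.398,-0.005,0.0165,0,0,0],
  [1,-0.398,-0.005,0.0165,0,0,0],
  [1,-0.398,-0.005,0.0165,0,0,0],
  [1,-0.398,-0.005,0.0165,0,0,0],
  [1,-0.398,-0.005,0.0165,0,0,0],
  [1,-0.398,-0.005,0.0165,0,0,0],
  [1,-0.398,-0.005,0.0165,0,0,0],
  [1,-0.398,-0.005,0.0165,0,0,0],
  [1,-0.398,-0.005,0.0165,0,0,0],
])

```text
clock: 7.68
eef_pos: [448.2, 155.6, 213.8]
tcp_rot: [-1.572, -0.0, -1.387]
contact_force: [-0.1, -0.7, -0.7]
opening: 1.001
```

Run:
```python
from h import *
s=r.sense();print(s["clock"],s["eef_pos"],np.degrees(s["tcp_rot"]),s["qpos"])
im=r.grab_frame("wrist")[:,:,::-1];cv2.imwrite("pics/w5.png",im)
C=cam("wrist",s);print(proj(C,[486,154,95]),proj(C,[437,159,157]))
```

```text
7.675 [448.21345113 155.64792507 213.83086333] [-9.00505753e+01 -1.92518663e-02 -7.94738078e+01] [ 3.31219316e-01  1.37321703e-01  1.96312687e+00 -2.34675137e-04
  1.04206659e+00  1.71841755e+00]
[287.02495553 167.68403318] [269.15113594 248.99741758]
```

View pics/w5.png

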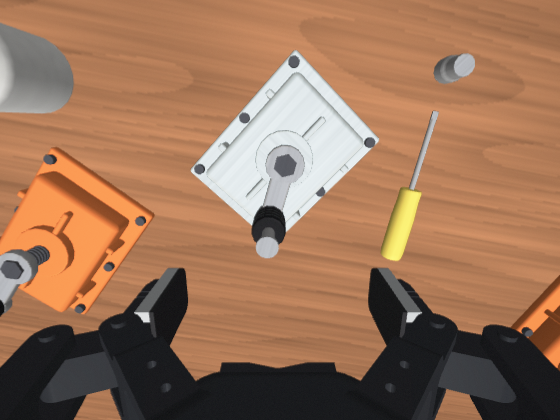

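The wrist view shows the grey casting with its hex head at (285,164) and its pin cap at (267,247). Both are within a few pixels of the prediction.

Run:
```python
from h import *
s=r.sense();C=cam("wrist",s);M=Ro.from_euler("xyz",s["tcp_rot"]).as_matrix();e=M@[-1,0,-1.9]
b=cast(C,(285,164),95);p=cast(C,(267,247),157);print(b,p,p-b,np.hypot(*(p-b)[:2]),e)
b=b+e;p=p+e
d=(b-p)[:2];m=np.degrees(np.arctan2(-d[1],-d[0]));print("sleeve dir",m)
print(shift(s,[p[0],p[1],100]))
np.save("bolt.npy",b)
```

```text
[488.86931052 156.34708319  95.        ] [438.28296127 160.81822046 157.        ] [-50.58634925   4.47113727  62.        ] 50.783558348650544 [-2.05052683e+00  6.36662535e-01  7.38265554e-04]
sleeve dir 174.9489672255346
[-0.00785419  0.11401587 -0.0108166 ]
```

servo_tool([
  [1,-0.008,0.03,-0.011,0,0,0],
  [1,-0.008,0.07,-0.011,0,0,0],
  [1,-0.008,0.114,-0.011,0,0,0],
  [1,-0.008,0.114,-0.011,0,0,0],
  [-1,-0.008,0.114,-0.011,0,0,0],
  [-1,-0.008,0.114,-0.011,0,0,0],
  [-1,-0.008,0.114,-0.011,0,0,0],
  [-1,-0.008,0.114,-0.011,0,0,0],
  [-1,-0.008,0.114,-0.011,0,0,0],
  [-1,-0.008,0.114,-0.011,0,0,0],
], grip_force=30)

```text
clock: 8.98
eef_pos: [436.8, 163.1, 101.3]
tcp_rot: [-1.569, 0.0, -1.386]
contact_force: [-0.0, -0.1, 7.5]
opening: 0.307
```

```bash
cat > look.py <<'E'
from h import *
import sys
s=r.sense();b=np.load("bolt.npy");C=cam("wrist",s)
im=r.grab_frame("wrist")[:,:,::-1];cv2.imwrite(f"pics/{sys.argv[1]}.png",im)
d=s["eef_pos"]-b
print(s["clock"],s["eef_pos"],"dir",np.degrees(np.arctan2(d[1],d[0])),"rad",np.hypot(*d[:2]),"F",s["contact_force"],"T",s["wrist_torque"],"op",s["opening"])
E
python3 look.py c0
```

```text
8.975 [436.80633956 163.08740357 101.29745267] dir 173.04187329010372 rad 50.383521180910925 F [-0.02554352 -0.06910889  7.54249041] T [0.06755717 0.08225859 0.01900661] op 0.30720222892482896
```

View pics/c0.png

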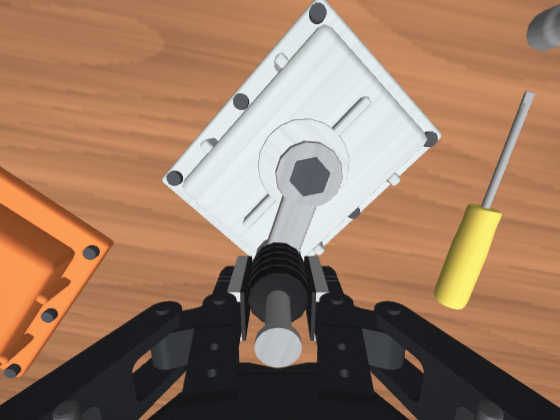

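The sleeve is gripped (opening about 26 mm), with the head at (309,177) and the arm free. Now I'll compute the circle rows.

```bash
cat > circ.py <<'E'
# python3 circ.py a0_deg step_deg n : shifts in tool axes for CCW(+)/CW(-) steps
import sys,numpy as np
a0,st,n=map(float,sys.argv[1:4]);y=np.radians(-79.4);a0=np.radians(a0)
for k in range(1,int(n)+1):
    a=a0+np.radians(st)*k;d=.05*np.array([np.cos(a)-np.cos(a0),np.sin(a)-np.sin(a0)])
    print([round(float(v),4) for v in(d@[np.cos(y),np.sin(y)],d@[-np.sin(y),np.cos(y)])],round(np.degrees(a),1))
E
python3 circ.py 173 6 8
```

```text
[0.0051, -0.0013] 179.0
[0.0102, -0.0021] 185.0
[0.0155, -0.0023] 191.0
[0.0207, -0.002] 197.0
[0.0259, -0.0012] 203.0
[0.0309, 0.0002] 209.0
[0.0358, 0.0021] 215.0
[0.0404, 0.0045] 221.0
```

servo_tool([
  [-1,0.0051,-0.002,-0.0013,0,0,0],
  [-1,0.0102,-0.002,-0.0021,0,0,0],
  [-1,0.0155,-0.002,-0.0023,0,0,0],
  [-1,0.0207,-0.002,-0.002,0,0,0],
  [-1,0.0259,-0.002,-0.0012,0,0,0],
  [-1,0.0309,-0.002,0.0002,0,0,0],
  [-1,0.0358,-0.002,0.0021,0,0,0],
  [-1,0.0404,-0.002,0.0045,0,0,0],
  [-1,0.0404,-0.002,0.0045,0,0,0],
])

```text
clock: 10.15
eef_pos: [448.7, 123.4, 102.4]
tcp_rot: [-1.569, -0.0, -1.386]
contact_force: [3.8, 2.0, 0.2]
opening: 0.3
```

```bash
python3 look.py c1; python3 circ.py 221 5 3
cat > head.py <<'E'
import sys,cv2,numpy as np
# size of the dark hex head recess: contour near predicted head
im=cv2.imread(f"pics/{sys.argv[1]}.png");g=cv2.cvtColor(im,cv2.COLOR_BGR2GRAY);hsv=cv2.cvtColor(im,cv2.COLOR_BGR2HSV)
m=((g>50)&(g<130)&(hsv[...,1]<60)).astype(np.uint8)
m=cv2.morphologyEx(m,cv2.MORPH_OPEN,np.ones((3,3)))
for c in cv2.findContours(m,cv2.RETR_LIST,cv2.CHAIN_APPROX_NONE)[0]:
    A=cv2.contourArea(c);(x,y),R=cv2.minEnclosingCircle(c)
    if A>300 and A>.7*np.pi*R*R: print(round(x),round(y),"R",round(R,1),"A",A)
E
for i in c0 c1; do echo $i; python3 head.py $i; done
```

```text
10.15 [448.68923613 123.44712346 102.41125693] dir -138.66694411009144 rad 50.77959659295818 F [3.78931845 2.02116591 0.22634609] T [ 0.39930219 -0.84696419 -0.01020728] op 0.3002244757466069
[0.0037, 0.0024] 226.0
[0.0071, 0.005] 231.0
[0.0103, 0.008] 236.0
c0
309 176 R 20.1 A 1052.5
c1
226 185 R 20.0 A 1029.0
```

No drop yet: the head area, 1052 → 1029 px, only reflects the 1 mm raise. I'll continue in 15° steps.

servo_tool([
  [-1,0.0037,0,0.0024,0,0,0],
  [-1,0.0071,0,0.005,0,0,0],
  [-1,0.0103,0,0.008,0,0,0],
  [-1,0.0103,0,0.008,0,0,0],
])

```text
clock: 10.7
eef_pos: [458.1, 115.1, 102.3]
tcp_rot: [-1.57, 0.0, -1.387]
contact_force: [3.7, 4.6, -0.8]
opening: 0.307
```

```bash
python3 look.py c2;python3 head.py c2; python3 circ.py 236 5 3
```

```text
10.7 [458.1252786  115.05266759 102.33383107] dir -124.38389996054735 rad 50.80878415758256 F [ 3.67220475  4.57168331 -0.8232714 ] T [ 0.68420459 -0.61542651 -0.06077389] op 0.30704245519604084
211 196 R 18.8 A 883.5
[0.0029, 0.0032] 241.0
[0.0056, 0.0067] 246.0
[0.0079, 0.0104] 251.0
```

The head area fell to 884 px, which is about 11 mm further from the camera. The bolt has dropped, somewhere between 221° and 236°. Now clockwise 368° in total, in four calls.

```bash
for a in 236 140 44; do echo;python3 circ.py $a -8 12;done; python3 circ.py -52 -8 10
```

```text
[-0.0052, -0.0046] 228.0
[-0.0111, -0.0085] 220.0
[-0.0174, -0.0114] 212.0
[-0.024, -0.0135] 204.0
[-0.0309, -0.0147] 196.0
[-0.0379, -0.0148] 188.0
[-0.0448, -0.014] 180.0
[-0.0515, -0.0123] 172.0
[-0.058, -0.0096] 164.0
[-0.064, -0.006] 156.0
[-0.0694, -0.0017] 148.0
[-0.0742, 0.0034] 140.0

[-0.004, 0.0057] 132.0
[-0.0073, 0.0119] 124.0
[-0.0096, 0.0185] 116.0
[-0.0109, 0.0253] 108.0
[-0.0114, 0.0323] 100.0
[-0.0108, 0.0392] 92.0
[-0.0093, 0.046] 84.0
[-0.0068, 0.0526] 76.0
[-0.0035, 0.0587] 68.0
[0.0007, 0.0643] 60.0
[0.0056, 0.0692] 52.0
[0.0111, 0.0735] 44.0

[0.0061, 0.0034] 36.0
[0.0126, 0.006] 28.0
[0.0194, 0.0076] 20.0
[0.0263, 0.0082] 12.0
[0.0333, 0.0079] 4.0
[0.0401, 0.0066] -4.0
[0.0467, 0.0044] -12.0
[0.053, 0.0013] -20.0
[0.0587, -0.0027] -28.0
[0.0639, -0.0074] -36.0
[0.0683, -0.0128] -44.0
[0.0719, -0.0187] -52.0
[0.0028, -0.0064] -60.0
[0.0046, -0.0131] -68.0
[0.0055, -0.02] -76.0
[0.0054, -0.027] -84.0
[0.0044, -0.0339] -92.0
[0.0024, -0.0406] -100.0
[-0.0005, -0.0469] -108.0
[-0.0042, -0.0528] -116.0
[-0.0088, -0.0581] -124.0
[-0.014, -0.0627] -132.0
```

servo_tool([
  [-1,-0.0052,0,-0.0046,0,0,0],
  [-1,-0.0111,0,-0.0085,0,0,0],
  [-1,-0.0174,0,-0.0114,0,0,0],
  [-1,-0.024,0,-0.0135,0,0,0],
  [-1,-0.0309,0,-0.0147,0,0,0],
  [-1,-0.0379,0,-0.0148,0,0,0],
  [-1,-0.0448,0,-0.014,0,0,0],
  [-1,-0.0515,0,-0.0123,0,0,0],
  [-1,-0.058,0,-0.0096,0,0,0],
  [-1,-0.064,0,-0.006,0,0,0],
  [-1,-0.0694,0,-0.0017,0,0,0],
  [-1,-0.0742,0,0.0034,0,0,0],
])

```text
clock: 12.25
eef_pos: [446.6, 187.3, 101.9]
tcp_rot: [-1.573, -0.002, -1.385]
contact_force: [4.4, -6.4, -0.3]
opening: 0.299
```

```bash
python3 look.py c3;python3 head.py c3
```

```text
12.25 [446.57126752 187.34049975 101.90329051] dir 142.97451654590722 rad 50.41225121825263 F [ 4.38520815 -6.42554578 -0.26200543] T [-1.05967413 -0.69960801 -0.01285119] op 0.29856863577354753
347 198 R 18.5 A 856.5
```

View pics/c3.png

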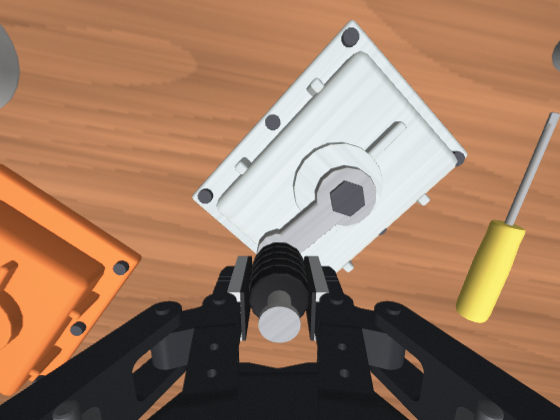

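The crank follows, and the sleeve now stands clear above the arm with the pin cap lower (head at (347,198)). Carrying on.

servo_tool([
  [-1,-0.004,0,0.0057,0,0,0],
  [-1,-0.0073,0,0.0119,0,0,0],
  [-1,-0.0096,0,0.0185,0,0,0],
  [-1,-0.0109,0,0.0253,0,0,0],
  [-1,-0.0114,0,0.0323,0,0,0],
  [-1,-0.0108,0,0.0392,0,0,0],
  [-1,-0.0093,0,0.046,0,0,0],
  [-1,-0.0068,0,0.0526,0,0,0],
  [-1,-0.0035,0,0.0587,0,0,0],
  [-1,0.0007,0,0.0643,0,0,0],
  [-1,0.0056,0,0.0692,0,0,0],
  [-1,0.0111,0,0.0735,0,0,0],
])

```text
clock: 13.8
eef_pos: [522.5, 191.2, 102.5]
tcp_rot: [-1.57, 0.0, -1.386]
contact_force: [0.0, 2.7, 0.2]
opening: 0.306
```

```bash
python3 look.py c4;python3 head.py c4
```

```text
13.8 [522.45088675 191.24639398 102.5152185 ] dir 43.87754172334568 rad 49.43253821317144 F [0.00495971 2.69422926 0.20751522] T [ 0.54537644  0.12045398 -0.01964609] op 0.3060148268337275
```

servo_tool([
  [-1,0.0061,0,0.0034,0,0,0],
  [-1,0.0126,0,0.006,0,0,0],
  [-1,0.0194,0,0.0076,0,0,0],
  [-1,0.0263,0,0.0082,0,0,0],
  [-1,0.0333,0,0.0079,0,0,0],
  [-1,0.0401,0,0.0066,0,0,0],
  [-1,0.0467,0,0.0044,0,0,0],
  [-1,0.053,0,0.0013,0,0,0],
  [-1,0.0587,0,-0.0027,0,0,0],
  [-1,0.0639,0,-0.0074,0,0,0],
  [-1,0.0683,0,-0.0128,0,0,0],
  [-1,0.0719,0,-0.0187,0,0,0],
])

```text
clock: 15.35
eef_pos: [516.1, 116.4, 102.3]
tcp_rot: [-1.571, -0.001, -1.386]
contact_force: [4.2, 0.0, -1.4]
opening: 0.305
```

```bash
python3 look.py c5;python3 head.py c5
```

```text
15.35 [516.05848753 116.43398274 102.25565212] dir -54.20530549182097 rad 49.992435009622405 F [ 4.18841976  0.04786005 -1.40158296] T [-0.02460984 -0.73205581 -0.00224016] op 0.30456015896810823
203 284 R 15.0 A 540.0
```

servo_tool([
  [-1,0.0028,0,-0.0064,0,0,0],
  [-1,0.0046,0,-0.0131,0,0,0],
  [-1,0.0055,0,-0.02,0,0,0],
  [-1,0.0054,0,-0.027,0,0,0],
  [-1,0.0044,0,-0.0339,0,0,0],
  [-1,0.0024,0,-0.0406,0,0,0],
  [-1,-0.0005,0,-0.0469,0,0,0],
  [-1,-0.0042,0,-0.0528,0,0,0],
  [-1,-0.0088,0,-0.0581,0,0,0],
  [-1,-0.014,0,-0.0627,0,0,0],
  [-1,-0.014,0,-0.0627,0,0,0],
  [-1,-0.014,0,-0.0627,0,0,0],
])

```text
clock: 16.9
eef_pos: [451.8, 120.2, 102.3]
tcp_rot: [-1.571, 0.001, -1.386]
contact_force: [2.0, 4.7, -0.6]
opening: 0.302
```

```bash
python3 look.py c6;python3 head.py c6;python3 head.py c2; python3 -c "
from h import *
print(r.sense()['qvel'])"
```

```text
16.9 [451.7914462  120.15790117 102.28525776] dir -133.566168552488 rad 50.82378575349338 F [ 1.97224836  4.73811623 -0.56671054] T [ 0.91813754 -0.3609074  -0.0188708 ] op 0.3023905292613627
225 182 R 17.9 A 803.0
211 196 R 18.8 A 883.5
[-0.00279549  0.00077828 -0.00090661  0.0017047   0.00148508 -0.00037533]
```

View pics/c6.png

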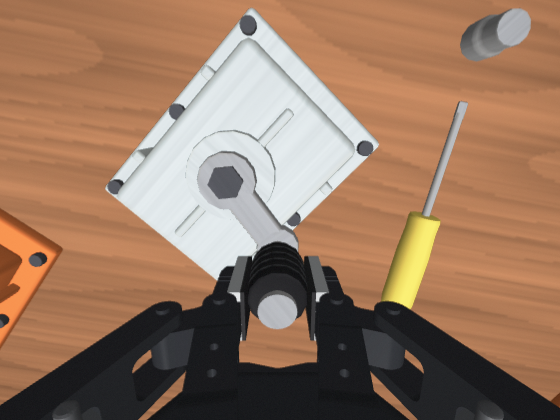

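```bash
python3 -c "
from rig import r
print(r.sign_off())"
```

```text
the job is handed in; nothing more can be done
None
```

I carried out both parts of the job and handed it in at about 17 s of the 64 s allowed. `sign_off` reported no verdict.

**Counter:** I twisted the knob clockwise about 68° (1.19 rad) until the stop pushed back with about 1 N m, then let go. A wrist picture showed the bar back in line with the counter body, and the contact force was near zero. The release call contained an unintended extra 72° tool turn. The fingers were opening as it ran, and nothing was disturbed that I could see.

**Bolt:** I turned the crank backward by its sleeve. The drop showed in the picture, with the head about 11 mm further away, between 48° and 63° from the start. I then turned it forward about 369° from the furthest-back point, which is one turn from the drop to within about 0.03 turn.

**Last checks:**
- **Depth:** the head size in the wrist pictures gave a total of about 20–21 mm. That measure is rough: it gave 12 mm just after the drop and 8 mm for the forward turn, where 10 mm each was expected. I relied on the crank angle instead.
- **Grip:** the gripper is still on the sleeve at 26 mm opening, set to 30 N, and the arm is standing still.
- **Bystanders:** the socket and screwdriver look undisturbed in the last picture. I didn't take a final overview of the others.

I viewed 10 pictures.

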